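Gauge the mast hole of an easel foot

ROBOT

A 6-joint arm with a two-finger parallel gripper is mounted at the origin on the work surface. World frame = base frame: x ahead of the robot, y to its left, z up, the work surface at z = 0. Lengths are in m, angles in rad, forces in N, time in s.
With the tool pointing down it reaches from about 0.4 to 0.825 m from the base axis. Payload 7 kg.
Tool frame: the origin (TCP) lies at the very end of the fingers, on their centre line; the grasp point (between the pads) lies arm.hold_point_z behind it (arm.hold_point_z is the distance from the TCP to the grasp point, in m); z points along the fingers, y is the line along which they close (so a half turn about z gives the same grasp; the last joint's range is limited). The gripper opens to 88 mm and grips with 3 to 60 N. Pads are 19 mm wide; open, the fingers measure 130 mm over their backs; the gripper's body (78 mm by 193 mm) begins 47 mm behind the grasp point.
Start: joints at [1.512, 0.359, 0.012, 0, -1.224, -0.288], TCP at [0.229, 0.635, 0.227] pointing down, gripper open.
Joint ranges: [-3.07, 3.07], [-1.43, 2.12], [-1.02, 1.25], [-3.03, 1.67], [-3.05, -0], [-3.03, 3.03]. Speed limits (rad/s): [2.39, 2.39, 3.01, 3.14, 3.14, 3.14].

INTERFACE

Orientations are given as [roll, pitch, yaw] about the fixed x, y, z axes, in that order (R = Rz(yaw) Ry(pitch) Rx(roll)).
In Python, from station import arm gives the robot as it stands.
- The arm moves only by the tool creep_tool, called after "Request:" by a JSON object that holds its "name" and its "arguments". Schema: {"type":"object","properties":{"deltas":{"type":"object","properties":{"steps":{"type":"array","items":{"type":"array","items":{"type":"number"},"minItems":5,"maxItems":5},"minItems":1,"maxItems":20}},"additionalProperties":false,"required":["steps"]},"squeeze":{"type":"number"},"only":{"type":"string"},"quiet":{"type":"boolean"},"lines":{"type":"string"}},"required":["deltas"],"additionalProperties":false}. deltas is an object whose key "steps" holds a list of rows, 1 to 20 of them, each of 5 numbers: the finger opening in m, then dx, dy, dz in fractions of the full range, 1 being 0.75 m, then a turn about the tool's z in parts of the range, where 1.0 means pi/2 rad; each row is the pose to reach, as a shift and turn from the pose commanded when the call began, along the tool's axes at that moment; what a row does not reach only later rows make up. A row lasts 1/12 s, in which the tool goes at most 0.0417 m and 0.125 rad, less where a joint would pass 70% of its speed; a pose out of reach is approached as far as the arm can. The fingers move at their own pace and stop on an object; squeeze is the grip in N (left out, the last holds). Time passes only in rows, so rows that do not move let the fingers close. The tool returns the time, the measured TCP pose, the force, the opening and the grip force at its end. only (a regular expression) keeps the lines of the reply that match it, lines (a string "A,B") keeps lines A to B, and quiet returns only ok. Shift and turn numbers lie between -1 and 1, and a call with a number outside is refused. Input that does not fit is refused with a message, and nothing moves.
- arm.get_state(): the state, without advancing time (a new reading comes with each control period).
- arm.grab_frame(name): name is "scene" or "side" or "wrist"; returns the picture (420x560x3 uint8, red, green, blue); there is no depth.
- arm.camera_params(name): a dict with "fx", "fy", "cx", "cy" (pixels), "T" (4x4, takes a point from camera to world coordinates); the wrist camera has in their place "hand_eye" (4x4, takes a point from camera to tool coordinates, whose origin is the TCP and whose axes are the flange's). Camera axes: x right, y down, z forward; pixel columns grow to the right and rows downward; lengths in m; the calibration is good to about 2 mm. A picture is of the moment at which its call begins: read the wrist's pose just before it. camera_params takes no time and is no camera call.
- arm.job_done(): hands the job in; it is judged then, once.
The state is a dict: "t": time; "q": joint angles; "qd": joint speeds; "joint_efforts": joint torques, N m; "eef_pos": TCP position; "ee_rot": TCP orientation; "force": force on the tool from outside, world axes, zero at the start; "moment": the same for the moment, N m; "width": finger opening in m; "gripper_force": force on a finger pad.
Only numpy, scipy, OpenCV 4.12 (cv2) and the standard library are available. Lean on these libraries where they do the work, as an engineer would, in place of code of your own. Each camera call takes 0.05 s, during which the arm holds its last target. There are 200 camera calls.

TASK

We need to know how deep the mast hole in the wooden easel foot is. Lift the steel depth gauge out of its plywood block and lower it into the hole; when the orange collar meets the rim, keep pushing the rod down through the stiff collar until its tip stands on the bottom of the hole, gently, without forcing it. Leave the gauge standing there, tip on the bottom and collar down on the rim to mark the depth, and leave the other things on the table where they are.

Things in the scene. Friction and masses are not known exactly. Their poses are not given: they have to be found in the camera images.
- gauge: Steel depth gauge: round rod, 16 mm diameter, 140 mm long, 0.21 to 0.3 kg with its collar; last 6 mm of the tip tapered. Origin at the centre of the tip's end face, z along the rod to its top end. Starts upright and loose (3 mm play) in the block, tip 10 mm and top 150 mm above the table, with 66 to 72 mm of bare rod above the collar to grip.
- nose: The brass button, 9 mm in diameter, at the very tip of the gauge, fixed to it: the part that meets the bottom of the hole, not to be struck or pressed with more than 25 N. Same origin and axes as the gauge.
- collar_under (a point): Centre of the underside of the orange ribbed collar (40 mm diameter, 24 mm high) round the gauge rod; z to the top of the rod. Its underside starts 44 to 50 mm from the gauge's tip. It is a stiff fit: it slides along the rod only under about 7 N, more than the gauge's weight, and stays where it is left, so the gauge can hang by it on the rim.
- block: Plywood block, 80 x 80 x 50 mm high, fixed to the table, with a 40 mm deep hole in the middle of its top, in which the gauge starts. Origin at the centre of its underside.
- easel_foot: Wooden easel foot, fixed to the table: two runners 170 mm long (along its x), 126 mm over their outsides, 28 mm high, and between them a square post 60 x 60 mm, its top 95 mm above the table. Origin at the centre of its underside, under the hole.
- mouth (a point): Centre of the mouth of the mast hole, in the flat top of the post, 95 mm above the table; z up. The hole is vertical, 18 mm in diameter and blind, with a hard flat floor. Its depth differs each time, between 58 and 72 mm, and cannot be seen.
- tape: Bystander: roll of blue tape lying flat, 52 mm in diameter, 24 mm high. Origin at the centre of its underside.
- jar: Bystander: amber jar with a black cap, 64 mm in diameter, 80 mm high. Origin at the centre of its underside.
- sponge_block: Bystander: cork sanding block, 70 x 45 x 28 mm high. Origin at the centre of its underside.
Not all that is in view belongs to the job. There is more than one size of the gauge; the job needs the smaller. Several things have the shape of the easel_foot; the one meant has the colours described above.

How it is judged:
At the end, for the whole second after the job is handed in: The gauge stands released and at rest in the mast hole, upright within 4 degrees, its tip bearing on the hole's floor (at least 0.5 N: not hung up by the collar), and the underside of the collar within 2.5 mm of the rim (contact force between nose and anything else above 0.5 N and z of gauge in the frame of mouth below -0.054 m and horizontal distance between gauge and mouth below 0.005 m and z of collar_under in the frame of mouth below 0.0025 m and angle between gauge's own z axis and vertical below 0.07 rad and linear speed of gauge below 0.02 m/s); the robot touches nothing.
It fails at once if the tip of the gauge strikes or presses on anything with more than 25 N (contact force between nose and anything else above 25 N).
It fails at once if the gauge or its collar is pressed on the easel foot with more than 25 N (contact force between gauge and easel_foot above 25 N).
It fails at once if the tape roll is shifted by more than 20 mm (distance of tape from where it was at the start of the episode above 0.02 m).
It fails at once if the jar is shifted by more than 20 mm or tipped (distance of jar from where it was at the start of the episode above 0.02 m or angle between jar's own z axis and vertical above 0.3 rad).
It fails at once if the sanding block is shifted by more than 20 mm (distance of sponge_block from where it was at the start of the episode above 0.02 m).
It also fails if it takes over 53 s, if anything falls off the work surface, if the arm or the gripper's body presses on something with over 40 N, if the wrist force passes 120 N, or if a joint passes its speed limit or range.

## Working session

There is one attempt and no reset: what is moved stays moved. The work goes in short steps, Python scripts to look and compute and a tool call to move; the robot and the scene stay as the last step left them, time stands still between calls to the robot, and variables do not carry over. Pictures are saved under pics/ and viewed, at most 10 in all, crops included, and the job is handed in when it is done.

```bash
mkdir -p pics
```

Create h.py:
```python
import numpy as np, cv2
from station import arm
def save(n,f):
    im=arm.grab_frame(n); cv2.imwrite('pics/'+f,im[:,:,::-1]); return im
```

Run:
```python
from h import *
save('scene','a.png'); save('side','b.png')
for n in('scene','side','wrist'):print(n,arm.camera_params(n))
print(arm.get_state(),arm.hold_point_z)
```

```text
scene {'fx': 446.896047217824, 'fy': 446.896047217824, 'cx': 279.19973850045767, 'cy': 203.2768326727464, 'T': array([[ 0.8632502 ,  0.36954466, -0.34385439,  0.9479014 ],
       [ 0.50456925, -0.61221458,  0.60877186, -0.70449852],
       [ 0.01445571, -0.69902078, -0.71495523,  0.83756736],
       [ 0.        ,  0.        ,  0.        ,  1.        ]])}
side {'fx': 384.09578526306575, 'fy': 384.09578526306575, 'cx': 280.70241487339706, 'cy': 211.96442191213401, 'T': array([[ 0.99098451, -0.10800182,  0.07927993,  0.51660095],
       [-0.13367431, -0.75733439,  0.63919934, -0.63864869],
       [-0.00899327, -0.64403434, -0.76494372,  0.78500788],
       [ 0.        ,  0.        ,  0.        ,  1.        ]])}
wrist {'fx': 339.0519881844754, 'fy': 339.0519881844754, 'cx': 277.35046433852114, 'cy': 209.0179553972572, 'hand_eye': array([[ 1.07799909e-03, -9.65767507e-01, -2.59406941e-01,
         7.14611532e-02],
       [ 9.99998945e-01,  1.29370698e-03, -6.60823561e-04,
        -2.22606958e-04],
       [ 9.73798494e-04, -2.59405955e-01,  9.65767882e-01,
        -1.58785121e-01],
       [ 0.00000000e+00,  0.00000000e+00,  0.00000000e+00,
         1.00000000e+00]])}
{'t': 0.1, 'q': array([ 1.51210241e+00,  3.59326211e-01,  1.11805910e-02, -2.94926002e-04,
       -1.22412298e+00, -2.88130379e-01]), 'qd': array([ 0.00069405, -0.00029833,  0.00401697,  0.00091833, -0.00050495,
       -0.00034595]), 'joint_efforts': array([-2.09804799e-03, -5.84165025e+01,  2.93751115e+01,  7.01558948e+00,
        1.01555165e-02, -5.16831676e-05]), 'eef_pos': array([0.22930412, 0.63440152, 0.22572487]), 'ee_rot': array([ 3.14010228e+00, -1.52561393e-04, -3.46924590e-01]), 'force': array([ 0.01423903, -0.19539077, -0.39880215]), 'moment': array([ 0.00432116, -0.02450238,  0.02715098]), 'gripper_force': 0.0, 'width': 0.08747213617737444} 0.0188
```

View pics/a.png

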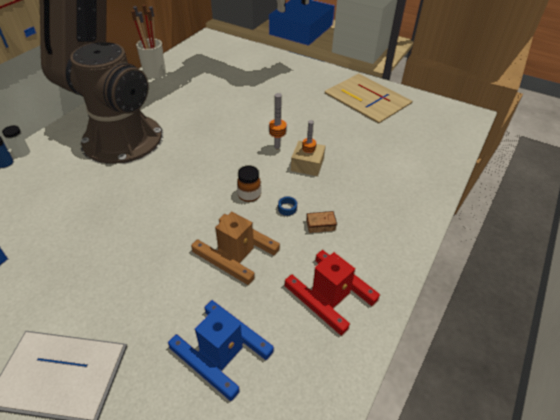

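View pics/b.png

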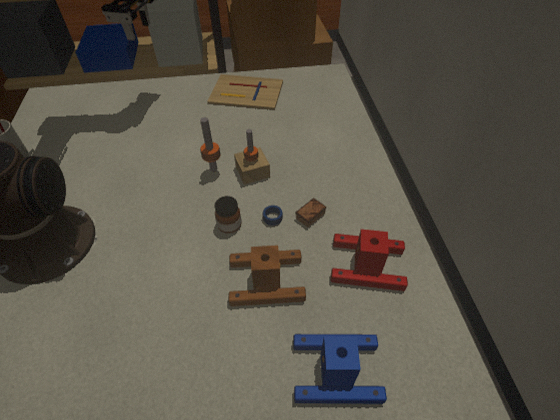

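The scene view shows the small gauge in the block, with its top at about (311,122), or (250,130) in the side view. The larger gauge stands free next to it at (278,95). The wooden foot's hole is at about (235,222) in scene and (265,257) in side; the red and blue feet are decoys. Next I'll localize these.

Add to h.py:
```python
def ray(n,u,v,st=None):
    p=arm.camera_params(n)
    d=np.array([(u-p['cx'])/p['fx'],(v-p['cy'])/p['fy'],1])
    T=p.get('T')
    if T is None:
        from scipy.spatial.transform import Rotation as R
        B=np.eye(4);B[:3,:3]=R.from_euler('xyz',st['ee_rot']).as_matrix();B[:3,3]=st['eef_pos'];T=B@p['hand_eye']
    return T[:3,3],T[:3,:3]@d,T
def onz(n,u,v,z,st=None):
    o,d,_=ray(n,u,v,st); return o+d*(z-o[2])/d[2]
def proj(n,P,st=None):
    p=arm.camera_params(n);T=ray(n,0,0,st)[2]
    c=T[:3,:3].T@(np.array(P)-T[:3,3]); return c[0]/c[2]*p['fx']+p['cx'],c[1]/c[2]*p['fy']+p['cy']
```

Run:
```python
from h import *
np.set_printoptions(precision=4,suppress=True)
for l,z,a,b in [('gauge top',.15,(311,122),(250,130)),('mouth',.095,(235,222),(265,257)),('big top',.2,(278,95),(206,119)),('tape',.024,(288,203),(273,211)),('jar',.08,(248,172),(226,203)),('cork',.028,(321,219),(310,209)),('bigbase',0,(278,149),(213,171))]:
    print(l,onz('scene',*a,z),onz('side',*b,z))
a=cv2.imread('pics/a.png');b=cv2.imread('pics/b.png')
A=cv2.resize(a[70:250,190:350],None,fx=3.3,fy=3.3,interpolation=cv2.INTER_CUBIC)[:590]
B=cv2.resize(b[110:300,190:320],None,fx=3.1,fy=3.1,interpolation=cv2.INTER_CUBIC)[:590]
cv2.imwrite('pics/c.png',A);cv2.imwrite('pics/d.png',B)
```

```text
gauge top [0.5382 0.1814 0.15  ] [0.54   0.1835 0.15  ]
mouth [ 0.5359 -0.1735  0.095 ] [ 0.538  -0.1821  0.095 ]
big top [0.4388 0.1786 0.2   ] [0.4325 0.1787 0.2   ]
tape [0.5753 0.0007 0.024 ] [0.5761 0.0033 0.024 ]
jar [ 0.4596 -0.0045  0.08  ] [ 0.4607 -0.0021  0.08  ]
cork [ 0.6736 -0.0087  0.028 ] [ 0.6716 -0.0068  0.028 ]
bigbase [0.4281 0.2018 0.    ] [0.4218 0.2016 0.    ]
```

The manual's scale: shifts go in shares of 0.75 m and turns go in shares of pi/2 rad. Converting my numbers, 0.445 m / 0.75 = 0.5933, 0.32 m / 0.75 = 0.4267, -0.347 rad / 1.5708 = -0.2209.

Request:
{"name": "creep_tool", "arguments": {"deltas": {"steps": [[0.087,0.5933,0.4267,0,-0.2209],[0.087,0.5933,0.4267,0,-0.2209],[0.087,0.5933,0.4267,0,-0.2209],[0.087,0.5933,0.4267,0,-0.2209],[0.087,0.5933,0.4267,0,-0.2209],[0.087,0.5933,0.4267,0,-0.2209],[0.087,0.5933,0.4267,0,-0.2209],[0.087,0.5933,0.4267,0,-0.2209],[0.087,0.5933,0.4267,0,-0.2209],[0.087,0.5933,0.4267,0,-0.2209],[0.087,0.5933,0.4267,0,-0.2209],[0.087,0.5933,0.4267,0,-0.2209],[0.087,0.5933,0.4267,0,-0.2209],[0.087,0.5933,0.4267,0,-0.2209],[0.087,0.5933,0.4267,0,-0.2209],[0.087,0.5933,0.4267,0,-0.2209],[0.087,0.5933,0.4267,0,-0.2209],[0.087,0.5933,0.4267,0,-0.2209]]}}}

```text
t: 1.6
eef_pos: [0.5386, 0.1836, 0.2265]
ee_rot: [-3.142, 0.0, 0.002]
force: [0.1, -0.5, 0.0]
width: 0.0873
gripper_force: 0.0
```

Run:
```python
from h import *
import pickle
st=arm.get_state();print(st['eef_pos'],st['ee_rot'])
save('wrist','w1.png');pickle.dump(st,open('w1.pkl','wb'))
```

```text
[0.53861848 0.18355486 0.2265139 ] [-3.14152472e+00  1.76921310e-04  1.60552421e-03]
```

View pics/w1.png

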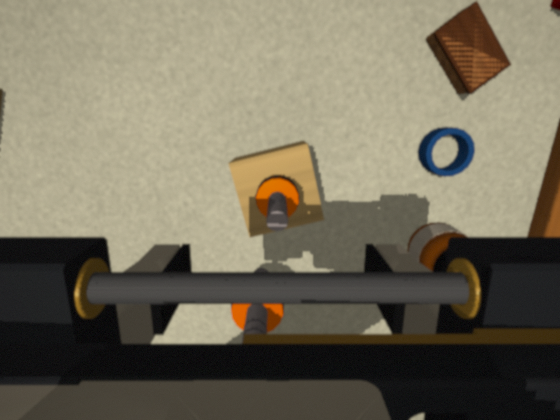

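View pics/c.png

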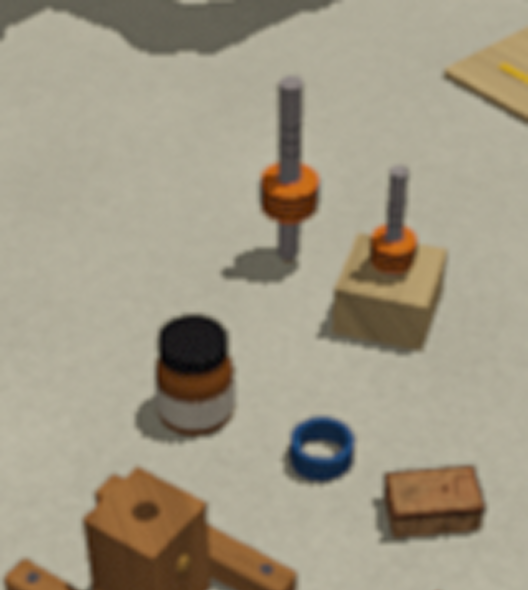

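The wrist view shows the small gauge between the fingers: collar centre at about (277,196), rod top at about (278,222). The crop puts the gauge top at (397,172) and the mouth at (146,511) in crop pixels.

Run:
```python
from h import *
import pickle
st=pickle.load(open('w1.pkl','rb'))
np.set_printoptions(precision=4,suppress=True)
print('top',onz('scene',190+397/3.3,70+172/3.3,.15),onz('wrist',278,222,.15,st))
print('collar top centre',onz('wrist',277,196,.081,st))
print('mouth',onz('scene',190+146/3.3,70+511/3.3,.095))
for z in(.15,.12,.10,.08):print(z,proj('wrist',[.539,.183,z],st))
im=cv2.imread('pics/w1.png')
cv2.imwrite('pics/e.png',np.hstack([cv2.resize(im[140:250,220:340],(400,367),interpolation=cv2.INTER_CUBIC),cv2.resize(cv2.imread('pics/b.png')[235:310,220:310],(400,367),interpolation=cv2.INTER_CUBIC)]))
```

```text
top [0.5369 0.1799 0.15  ] [0.5372 0.1828 0.15  ]
collar top centre [0.5408 0.1837 0.081 ]
mouth [ 0.5392 -0.1814  0.095 ]
0.15 (np.float64(277.7732805676894), np.float64(219.5729193326874))
0.12 (np.float64(277.75420408641014), np.float64(208.85595588223396))
0.1 (np.float64(277.7435755848906), np.float64(202.88497723840925))
0.08 (np.float64(277.7342577331643), np.float64(197.65030765099308))
```

View pics/e.png

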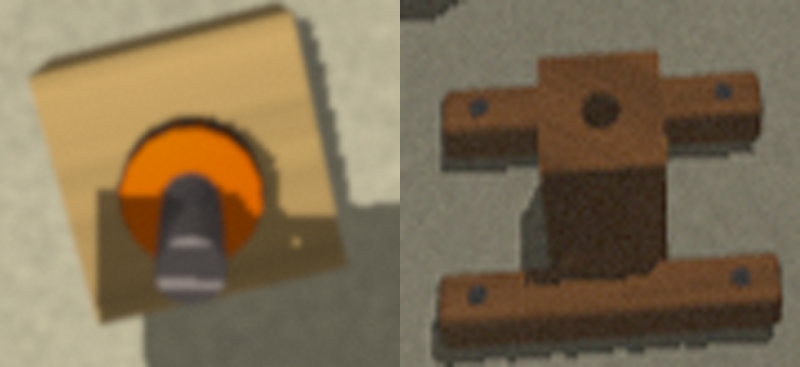

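The rod sits at about (0.538, 0.183), centred under the gripper. The mouth is near (0.539, -0.182). I'll descend to TCP z=0.112, which clears the collar's final position, and grip.

In the tool's units: 0.1145 m / 0.75 = 0.1527, 0.105 m / 0.75 = 0.14.

Request:
{"name": "creep_tool", "arguments": {"deltas": {"steps": [[0.087,0,0,0.04,0],[0.087,0,0,0.08,0],[0.087,0,0,0.12,0],[0.087,0,0,0.14,0],[0.087,0,0,0.1527,0],[0.087,0,0,0.1527,0],[0.06,0,0,0.1527,0],[0.03,0,0,0.1527,0],[0.012,0,0,0.1527,0],[0.012,0,0,0.1527,0],[0.012,0,0,0.1527,0],[0.012,0,0,0.1527,0],[0.012,0,0,0.1527,0],[0.012,0,0,0.1527,0]]}, "squeeze": 35}}

```text
t: 2.82
eef_pos: [0.5392, 0.1826, 0.1122]
ee_rot: [-3.141, -0.0, 0.0]
force: [0.3, -0.6, 0.6]
width: 0.0394
gripper_force: 0.0
```

Request:
{"name": "creep_tool", "arguments": {"deltas": {"steps": [[0.01,0,0,0,0],[0.01,0,0,0,0],[0.01,0,0,0,0],[0.01,0,0,0,0],[0.01,0,0,0,0],[0.01,0,0,0,0],[0.01,0,0,0,0],[0.01,0,0,0,0],[0.01,0,0,0,0],[0.01,0,0,0,0]]}, "squeeze": 35}}

```text
t: 3.65
eef_pos: [0.5392, 0.1827, 0.1121]
ee_rot: [-3.141, -0.0, 0.0]
force: [-0.3, 1.0, -0.8]
width: 0.0156
gripper_force: 35.0
```

Gripped at 15.6 mm and 35 N. Now I'll lift it and carry it to a viewing spot just short of the foot.

In the tool's units: 0.365 m / 0.75 = 0.4867, -0.04 m / 0.75 = -0.0533.

Request:
{"name": "creep_tool", "arguments": {"deltas": {"steps": [[0.01,0,0,-0.0267,0],[0.01,0,0,-0.0667,0],[0.01,0,0,-0.1133,0],[0.01,0,0,-0.16,0],[0.01,0,0.0267,-0.1733,0],[0.01,-0.0133,0.0667,-0.1733,0],[0.01,-0.0267,0.12,-0.1733,0],[0.01,-0.0533,0.1733,-0.1733,0],[0.01,-0.0533,0.2267,-0.1733,0],[0.01,-0.0533,0.28,-0.1733,0],[0.01,-0.0533,0.3333,-0.1733,0],[0.01,-0.0533,0.3867,-0.1733,0],[0.01,-0.0533,0.4333,-0.1733,0],[0.01,-0.0533,0.4667,-0.1733,0],[0.01,-0.0533,0.4867,-0.1733,0],[0.01,-0.0533,0.4867,-0.1733,0],[0.01,-0.0533,0.4867,-0.1733,0],[0.01,-0.0533,0.4867,-0.1733,0]]}}}

```text
t: 5.15
eef_pos: [0.4988, -0.1822, 0.2417]
ee_rot: [-3.141, 0.001, -0.0]
force: [-0.6, -0.1, -2.0]
width: 0.0153
gripper_force: 35.0
```

Run:
```python
from h import *
import pickle
st=arm.get_state();print(st['eef_pos'],st['ee_rot'],st['force'])
w=save('wrist','w2.png');s=save('side','s2.png');save('scene','a2.png');pickle.dump(st,open('w2.pkl','wb'))
c=s[120:320,180:350]
cv2.imwrite('pics/f.png',np.hstack([cv2.resize(w,(480,360)),cv2.resize(c,(306,360))])[:,:,::-1])
```

```text
[ 0.49881328 -0.18220959  0.24167904] [-3.14132803e+00  8.70297341e-04 -2.79459017e-04] [-0.63624048 -0.0703084  -2.04066879]
```

View pics/f.png

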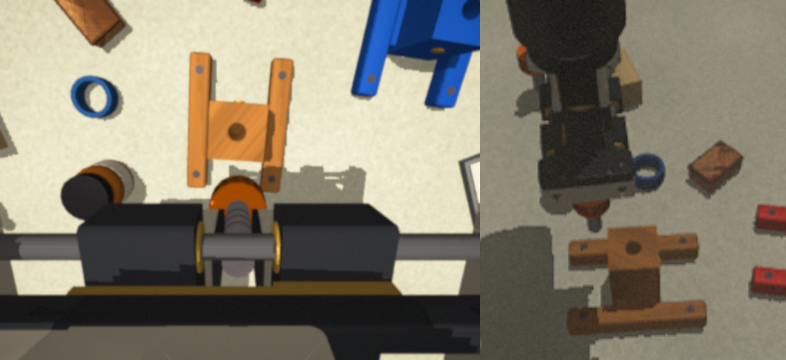

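The wrist view shows the mouth at (237,131) in the half, or about (276,153) full size. The gauge is held, with its collar at (237,195). In the side half the tip is near (595,225). I'll refine the mouth and check the gauge's tip and lean.

Run:
```python
from h import *
import pickle
np.set_printoptions(precision=4,suppress=True)
st=pickle.load(open('w2.pkl','rb'))
def blob(f,u,v,r):
    g=cv2.imread('pics/'+f,0)[v-r:v+r,u-r:u+r]
    t,m=cv2.threshold(g,0,255,cv2.THRESH_BINARY_INV+cv2.THRESH_OTSU)
    n,l,s,c=cv2.connectedComponentsWithStats(m)
    k=l[r,r]; return c[k][0]+u-r,c[k][1]+v-r,s[k]
for n,f,u,v,r in[('wrist','w2.png',276,153,14),('side','b.png',265,257,8),('side','s2.png',265,257,8),('scene','a.png',234,225,7)]:
    x,y,s=blob(f,u,v,r);print(n,x,y,s,onz(n,x,y,.095,st))
p=st['eef_pos'];
print('tip exp',proj('side',[p[0],p[1],.1395]),proj('scene',[p[0],p[1],.1395]))
for z in (.19,.21):print('collar exp',proj('wrist',[p[0],p[1],z],st),proj('side',[p[0],p[1],z]))
s=cv2.imread('pics/s2.png')[215:265,215:275];w=cv2.imread('pics/w2.png')[190:340,230:330];a=cv2.imread('pics/a2.png')[150:230,180:260]
cv2.imwrite('pics/g.png',np.hstack([cv2.resize(i,(x,400),interpolation=cv2.INTER_CUBIC) for i,x in((s,266*480//266),(w,266))]))
```

```text
wrist 275.733918128655 153.43859649122808 [  4   4  21  21 342] [ 0.5396 -0.1809  0.095 ]
side 264.54 257.06 [ 4  5  9  7 50] [ 0.5371 -0.1821  0.095 ]
side 264.70588235294116 257.0980392156863 [ 4  5  9  7 51] [ 0.5374 -0.1822  0.095 ]
scene 233.74358974358975 224.43589743589743 [ 3  4  8  6 39] [ 0.5376 -0.1809  0.095 ]
tip exp (np.float64(245.02419111077165), np.float64(247.21993809994288)) (np.float64(217.44818010508857), np.float64(204.31307104625117))
collar exp (np.float64(276.9598387484344), np.float64(231.06361061594922)) (np.float64(242.94143670712845), np.float64(232.2897883817045))
collar exp (np.float64(276.8928599197609), np.float64(241.87372261334414)) (np.float64(242.05566388387984), np.float64(225.94015789031522))
```

View pics/g.png

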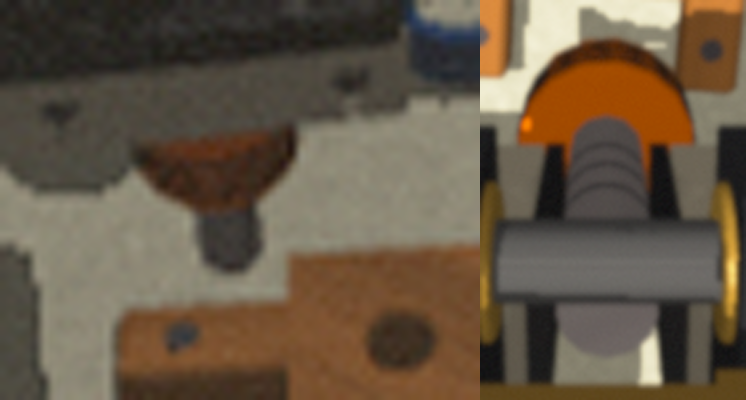

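The tip and mouth in the same side view differ by about 0.0407 m in x and about 0 in y. The wrist camera agrees on x and gives +1 mm in y. I'll move above the mouth and check with the fixed cameras.

In the tool's units: 0.0407 m / 0.75 = 0.0543, -0.0005 m / 0.75 = -0.0007.

Request:
{"name": "creep_tool", "arguments": {"deltas": {"steps": [[0.01,0.0267,0,0,0],[0.01,0.0467,-0.0007,0,0],[0.01,0.0543,-0.0007,0.02,0],[0.01,0.0543,-0.0007,0.0387,0],[0.01,0.0543,-0.0007,0.0387,0],[0.01,0.0543,-0.0007,0.0387,0],[0.01,0.0543,-0.0007,0.0387,0],[0.01,0.0543,-0.0007,0.0387,0]]}}}

```text
t: 5.97
eef_pos: [0.5404, -0.1818, 0.2143]
ee_rot: [3.141, -0.002, 0.001]
force: [-0.2, -0.5, -1.6]
width: 0.0153
gripper_force: 35.0
```

Run:
```python
from h import *
st=arm.get_state();p=st['eef_pos'];z=p[2]-.1021
s=save('side','s3.png');a=save('scene','a3.png')
out=[]
for n,im in(('side',s),('scene',a)):
    u,v=map(int,proj(n,[.538,-.1815,.1]));print(n,u,v,'tip exp',proj(n,[p[0],p[1],z]),'mouth',proj(n,[.538,-.1815,.095]))
    out.append(cv2.resize(im[v-25:v+25,u-25:u+25],(400,400),interpolation=cv2.INTER_CUBIC))
cv2.imwrite('pics/i.png',np.hstack(out)[:,:,::-1])
```

```text
side 264 255 tip exp (np.float64(265.77842802468507), np.float64(252.2054534393915)) mouth (np.float64(264.9512884292953), np.float64(256.77351103718803))
scene 233 223 tip exp (np.float64(234.15149951333723), np.float64(219.94266811442253)) mouth (np.float64(233.75678486273497), np.float64(224.67120913952903))
```

View pics/i.png

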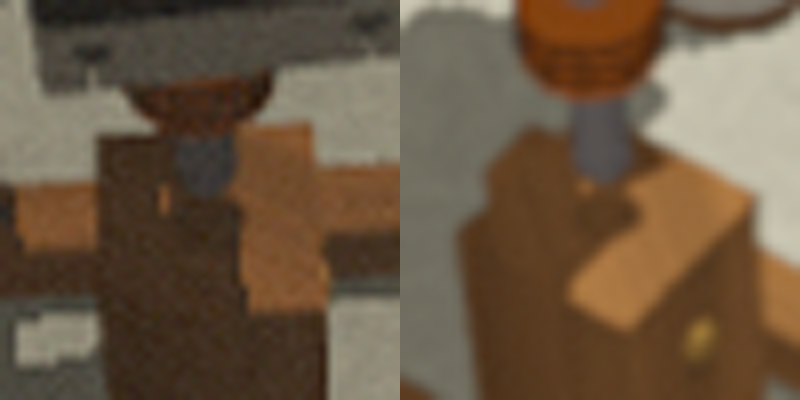

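The tip sits just above the hole in both views: side about (264.4,252.1), scene about (232.8,219.3). Now the relative offsets.

Run:
```python
from h import *
z=arm.get_state()['eef_pos'][2]-.1021
print('side',onz('side',264.4,252.1,z)-onz('side',264.6,257.08,.095))
print('scene',onz('scene',232.8,219.3,z)-onz('scene',233.74,224.44,.095))
```

```text
side [0.00040923 0.0012063  0.01702868]
scene [-0.00085622 -0.00062947  0.01702868]
```

Within about 1 mm on both axes, which the taper tolerates. Starting the entry slowly.

In the tool's units: 0.023 m / 0.75 = 0.0307, 0.021 m / 0.75 = 0.028.

Request:
{"name": "creep_tool", "arguments": {"deltas": {"steps": [[0.01,0,0,0.008,0],[0.01,0,0,0.016,0],[0.01,0,0,0.02,0],[0.01,0,0,0.0227,0],[0.01,0,0,0.0253,0],[0.01,0,0,0.028,0],[0.01,0,0,0.0307,0],[0.01,0,0,0.0307,0]]}}}

```text
t: 6.73
eef_pos: [0.5398, -0.1819, 0.1896]
ee_rot: [-3.141, 0.001, 0.0]
force: [0.1, 0.7, -2.9]
width: 0.0155
gripper_force: 35.0
```

The tip is about 7 mm inside the hole with no contact force. Continuing.

In the tool's units: 0.028 m / 0.75 = 0.0373, 0.024 m / 0.75 = 0.032.

Request:
{"name": "creep_tool", "arguments": {"deltas": {"steps": [[0.01,0,0,0.0053,0],[0.01,0,0,0.0107,0],[0.01,0,0,0.016,0],[0.01,0,0,0.0213,0],[0.01,0,0,0.0267,0],[0.01,0,0,0.032,0],[0.01,0,0,0.0373,0],[0.01,0,0,0.0373,0]]}}}

```text
t: 7.4
eef_pos: [0.5394, -0.1818, 0.161]
ee_rot: [-3.141, 0.002, 0.0]
force: [-0.5, 0.3, -2.8]
width: 0.0152
gripper_force: 35.0
```

In the tool's units: 0.016 m / 0.75 = 0.0213, 0.015 m / 0.75 = 0.02.

Request:
{"name": "creep_tool", "arguments": {"deltas": {"steps": [[0.01,0,0,0.0027,0],[0.01,0,0,0.0053,0],[0.01,0,0,0.008,0],[0.01,0,0,0.0093,0],[0.01,0,0,0.0107,0],[0.01,0,0,0.012,0],[0.01,0,0,0.0133,0],[0.01,0,0,0.0147,0],[0.01,0,0,0.016,0],[0.01,0,0,0.0173,0],[0.01,0,0,0.0187,0],[0.01,0,0,0.02,0],[0.01,0,0,0.0213,0],[0.01,0,0,0.0213,0]]}}}

```text
t: 8.57
eef_pos: [0.5401, -0.1819, 0.1466]
ee_rot: [3.141, -0.001, 0.0]
force: [-1.9, 1.1, 4.6]
width: 0.0153
gripper_force: 35.0
```

The collar is on the rim and sliding (+7 N). I'll keep pushing in small steps and watch the force.

In the tool's units: 0.006 m / 0.75 = 0.008, 0.005 m / 0.75 = 0.0067.

Request:
{"name": "creep_tool", "arguments": {"deltas": {"steps": [[0.01,0,0,0.0013,0],[0.01,0,0,0.0027,0],[0.01,0,0,0.004,0],[0.01,0,0,0.0053,0],[0.01,0,0,0.0067,0],[0.01,0,0,0.008,0],[0.01,0,0,0.008,0]]}}}

```text
t: 9.15
eef_pos: [0.5401, -0.1819, 0.1404]
ee_rot: [3.141, -0.001, 0.0]
force: [-1.3, 1.3, 3.9]
width: 0.015
gripper_force: 35.0
```

In the tool's units: 0.002 m / 0.75 = 0.0027, 0.0015 m / 0.75 = 0.002.

Request:
{"name": "creep_tool", "arguments": {"deltas": {"steps": [[0.01,0,0,0.0007,0],[0.01,0,0,0.0013,0],[0.01,0,0,0.002,0],[0.01,0,0,0.0027,0],[0.01,0,0,0.0027,0]]}}}

```text
t: 9.57
eef_pos: [0.5401, -0.1819, 0.1383]
ee_rot: [3.142, -0.0, 0.0]
force: [-1.3, 2.6, 4.5]
width: 0.0153
gripper_force: 35.0
```

Request:
{"name": "creep_tool", "arguments": {"deltas": {"steps": [[0.01,0,0,0.0007,0],[0.01,0,0,0.0013,0],[0.01,0,0,0.002,0],[0.01,0,0,0.002,0]]}}}

```text
t: 9.9
eef_pos: [0.5401, -0.1819, 0.1367]
ee_rot: [3.142, -0.0, 0.0]
force: [-1.8, 1.6, 3.8]
width: 0.0152
gripper_force: 35.0
```

In the tool's units: 0.002 m / 0.75 = 0.0027, 0.0015 m / 0.75 = 0.002.

Request:
{"name": "creep_tool", "arguments": {"deltas": {"steps": [[0.01,0,0,0.0007,0],[0.01,0,0,0.0013,0],[0.01,0,0,0.002,0],[0.01,0,0,0.0027,0],[0.01,0,0,0.0027,0]]}}}

```text
t: 10.32
eef_pos: [0.5401, -0.1819, 0.1347]
ee_rot: [3.142, -0.0, 0.0]
force: [-1.7, 0.7, 4.5]
width: 0.015
gripper_force: 35.0
```

```bash
python3 -c "
from station import arm
s=arm.get_state();print(s['force'],s['eef_pos'])"
```

```text
[-1.71530314  0.68440629  4.46092499] [ 0.54007863 -0.18191091  0.13467278]
```

In the tool's units: 0.002 m / 0.75 = 0.0027, 0.0015 m / 0.75 = 0.002.

Request:
{"name": "creep_tool", "arguments": {"deltas": {"steps": [[0.01,0,0,0.0007,0],[0.01,0,0,0.0013,0],[0.01,0,0,0.002,0],[0.01,0,0,0.0027,0],[0.01,0,0,0.0027,0]]}}}

```text
t: 10.73
eef_pos: [0.5401, -0.1819, 0.1326]
ee_rot: [3.142, -0.0, 0.0]
force: [-2.1, 1.7, 4.5]
width: 0.0152
gripper_force: 35.0
```

In the tool's units: 0.002 m / 0.75 = 0.0027, 0.0015 m / 0.75 = 0.002.

Request:
{"name": "creep_tool", "arguments": {"deltas": {"steps": [[0.01,0,0,0.0007,0],[0.01,0,0,0.0013,0],[0.01,0,0,0.002,0],[0.01,0,0,0.0027,0],[0.01,0,0,0.0027,0]]}}}

```text
t: 11.15
eef_pos: [0.54, -0.1819, 0.1306]
ee_rot: [-3.142, -0.0, 0.0]
force: [-2.1, 1.4, 3.7]
width: 0.0154
gripper_force: 35.0
```

In the tool's units: 0.002 m / 0.75 = 0.0027, 0.0015 m / 0.75 = 0.002.

Request:
{"name": "creep_tool", "arguments": {"deltas": {"steps": [[0.01,0,0,0.0007,0],[0.01,0,0,0.0013,0],[0.01,0,0,0.002,0],[0.01,0,0,0.0027,0],[0.01,0,0,0.0027,0]]}}}

```text
t: 11.57
eef_pos: [0.54, -0.1819, 0.1286]
ee_rot: [3.142, -0.0, 0.0]
force: [-1.3, 1.7, 3.6]
width: 0.0153
gripper_force: 35.0
```

In the tool's units: 0.002 m / 0.75 = 0.0027, 0.0015 m / 0.75 = 0.002.

Request:
{"name": "creep_tool", "arguments": {"deltas": {"steps": [[0.01,0,0,0.0007,0],[0.01,0,0,0.0013,0],[0.01,0,0,0.002,0],[0.01,0,0,0.0027,0],[0.01,0,0,0.0027,0]]}}}

```text
t: 11.98
eef_pos: [0.5401, -0.182, 0.127]
ee_rot: [3.141, -0.0, 0.0]
force: [-1.9, 1.7, 7.6]
width: 0.0153
gripper_force: 35.0
```

The force rose 4 N with less travel, so the tip is on the floor at about 70 mm depth. One small nudge to confirm.

In the tool's units: 0.0005 m / 0.75 = 0.0007, 0.0003 m / 0.75 = 0.0004.

Request:
{"name": "creep_tool", "arguments": {"deltas": {"steps": [[0.01,0,0,0.0004,0],[0.01,0,0,0.0007,0],[0.01,0,0,0.0007,0],[0.01,0,0,0.0007,0]]}}}

```text
t: 12.32
eef_pos: [0.5402, -0.182, 0.1269]
ee_rot: [3.141, -0.001, 0.001]
force: [-2.7, 2.3, 9.9]
width: 0.0154
gripper_force: 35.0
```

The floor is confirmed: a 0.5 mm command gave 0.1 mm of motion and +2.3 N. Releasing, then lifting straight up.

Request:
{"name": "creep_tool", "arguments": {"deltas": {"steps": [[0.03,0,0,0,0],[0.05,0,0,0,0],[0.06,0,0,0,0],[0.06,0,0,0,0],[0.06,0,0,0,0],[0.06,0,0,0,0],[0.06,0,0,0,0],[0.06,0,0,0,0]]}}}

```text
t: 12.98
eef_pos: [0.54, -0.1819, 0.126]
ee_rot: [3.142, 0.0, 0.0]
force: [1.4, -0.2, -0.1]
width: 0.0588
gripper_force: 0.0
```

In the tool's units: -0.12 m / 0.75 = -0.16, -0.11 m / 0.75 = -0.1467.

Request:
{"name": "creep_tool", "arguments": {"deltas": {"steps": [[0.06,0,0,-0.02,0],[0.06,0,0,-0.0533,0],[0.06,0,0,-0.1067,0],[0.06,0,0,-0.16,0],[0.06,-0.0533,0,-0.16,0],[0.06,-0.1067,0,-0.16,0],[0.06,-0.1467,0,-0.16,0],[0.06,-0.1467,0,-0.16,0],[0.06,-0.1467,0,-0.16,0]]}}}

```text
t: 13.73
eef_pos: [0.4289, -0.182, 0.247]
ee_rot: [-3.142, -0.002, 0.0]
force: [1.5, -0.5, 1.2]
width: 0.0602
gripper_force: 0.0
```

Run:
```python
from h import *
s=save('side','s4.png');a=save('scene','a4.png')
cv2.imwrite('pics/j.png',np.hstack([cv2.resize(s[205:285,225:305],(400,400),interpolation=cv2.INTER_CUBIC),cv2.resize(a[165:255,190:280],(400,400),interpolation=cv2.INTER_CUBIC)])[:,:,::-1])
for n in('side','scene'):print(n,proj(n,[.5385,-.1815,.165]),proj(n,[.5385,-.1815,.095]))
```

```text
side (np.float64(263.78720321451465), np.float64(237.32700057020364)) (np.float64(265.1836437187872), np.float64(256.74610926047285))
scene (np.float64(232.01534299478482), np.float64(202.63936916585766)) (np.float64(233.9437209920947), np.float64(224.75832707103874))
```

View pics/j.png

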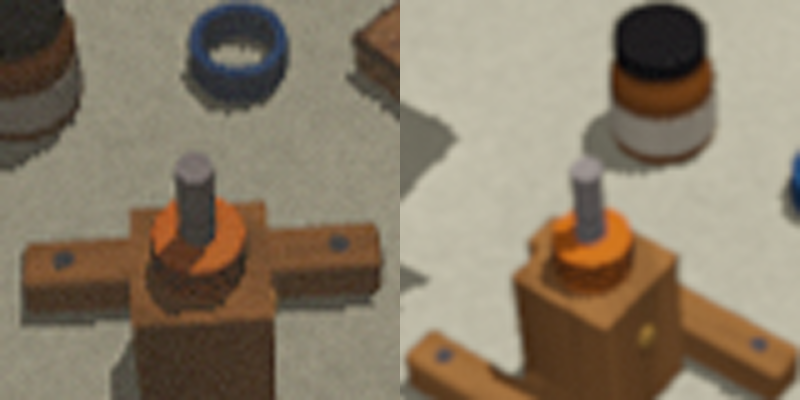

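Side and scene views both show the gauge upright: top at (264,237.6) in side against (263.8,237.3) expected, collar flat on the rim. The bystanders in view look undisturbed. Handing in.

```bash
python3 -c "
from station import arm
print(arm.job_done())"
```

```text
the job is handed in; nothing more can be done
None
```

The gauge is standing released and upright in the wooden foot's mast hole, tip pushed onto the floor and collar down on the rim; the hole measures about 70 mm deep, and the job is handed in, though no verdict was returned and the tip's resting load after release couldn't be measured.

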